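Clear the chopping board and slide it out over the peelings tub

ROBOT

A 7-joint arm with a two-finger parallel gripper is mounted at the origin on the work surface. World frame = base frame: x ahead of the robot, y to its left, z up, the work surface at z = 0. Lengths are in m, angles in rad, forces in N, time in s.
With the tool pointing down it reaches from about 0.425 to 0.925 m from the base axis. Payload 6.8 kg.
Tool frame: the origin (TCP) lies on the centre line of the jaws, within the pads' length; the fingertips stand 14 mm ahead of it and the grasp point (between the pads) lies 5 mm behind it (r.tips_ahead is the distance from the TCP to the fingertips, in m); z points along the fingers, y is the line along which they close (so a half turn about z gives the same grasp; the last joint's range is limited). The gripper opens to 85 mm and grips with 20 to 120 N. Pads are 22 mm wide; open, the fingers measure 114 mm over their backs; the gripper's body (76 mm by 85 mm) begins 54 mm behind the grasp point. The pads swing forward as they close: fully open they stand 13 mm farther back than shut.
Start: joints at [-1.273, 0.477, 0.022, 1.555, -0.011, 1.109, -0.083], TCP at [0.266, 0.62, 0.245] pointing down, gripper open.
Joint ranges: [-2.96, 2.96], [-0.34, 2.1], [-1.41, 1.46], [0.24, 2.44], [-1.37, 4.51], [0.17, 1.92], [-2.96, 2.96]. Speed limits (rad/s): [2.39, 2.39, 3.14, 3.14, 3.14, 3.14, 3.14].

INTERFACE

Orientations are given as a rotation vector (axis times angle).
In Python, from bench import r, eyes gives the robot as it stands.
- The arm moves only by the tool step_arm, never from a script. Its argument "rows" is a list of rows, each a list of 6 numbers: the shift along the world's x, y, z in units of 60 cm (1.0 is 60 cm), then the turn, a rotation vector about the world's x, y, z in units of pi rad (1.0 is pi rad). In form: [[x, y, z, rx, ry, rz], ...]. A call has 1 to 5 rows; each row is the pose to reach, as a shift and turn from the pose commanded when the call began, turning the shorter way round; what a row does not reach only later rows make up. A row lasts 1/12 s, in which the tool goes at most 41.7 mm and 7.16 degrees, less where a joint would pass 70% of its speed; a pose out of reach is approached as far as the arm can. A call with a number of a shift or a turn outside -1 to 1 is refused whole. A call with a gripper value outside its range is refused whole. "jaw" is the closure, from 0 (fully open) to 1 (shut), set as the call begins (left out, the last holds). The fingers move at their own pace and stop on an object; "squeeze" is the grip in N (left out, the last holds). Time passes only in rows, so rows that repeat a pose let the fingers close. It gives the time, the measured TCP pose, the force, the opening and the grip force at its end, in the units of the state.
- r.get_obs(): the state, without advancing time (a new reading comes with each control period).
- eyes.grab_frame(name): name is "scene" or "top" or "wrist"; returns the picture (480x640x3 uint8, red, green, blue); there is no depth.
- eyes.camera_info(name): a dict with "mtx" (3x3 intrinsics, pixels), "extrinsics" (4x4, takes a point from camera to world coordinates); the wrist camera has in their place "tool_from_camera" (4x4, takes a point from camera to tool coordinates, whose origin is the TCP and whose axes are the flange's). Camera axes: x right, y down, z forward; pixel columns grow to the right and rows downward; lengths in m; the calibration is good to about 2 mm. The wrist camera is an equidistant fisheye: a pixel r from the principal point sees the ray r / f radians off the axis. A picture is of the moment at which its call begins: read the wrist's pose just before it. camera_info takes no time and is no camera call.
- r.hand_in(): hands the job in; it is judged then, once.
The state is a dict: "clock": time; "joints": joint angles; "qvel": joint speeds; "tau": joint torques, N m; "tcp_pos": TCP position; "orientation": TCP orientation; "contact_force": force on the tool from outside, world axes, zero at the start; "moment": the same for the moment, N m; "grip_width": finger opening in m; "gripper_force": force on a finger pad.
Only numpy, scipy, OpenCV 4.12 (cv2) and the standard library are available. Lean on these libraries where they do the work, as an engineer would, in place of code of your own. Each camera call takes 0.05 s, during which the arm holds its last target. There are 200 camera calls.

TASK

Get the chopping board ready for scraping: take the steel tool hanger off it and hang it astride the bar of the rail, then slide the board straight out over the peelings tub, without lifting it off the riser, until the dark line across the board is level with the riser's front edge. The board would tip there by itself, so finish while still holding its rear end so that it lies flat on the riser and does not tip; do not let go. Leave the tub and the other things on the worktop where they are.

Things in the scene. Friction and masses are not known exactly. Their poses are not given: they have to be found in the camera images.
- hanger_grip (a point): centre of the wooden grip on top of the tool hanger, a bent steel saddle (0.22 kg) standing like a small tent on the chopping board. Grip: 16 thick (x), 60 long (y), 36 high from the steel to its top, this point at half height, 99 above the hanger's feet. x: across the hanger's fold, y: along it, z: up; a half turn makes no difference
- hanger_fold (a point): underside of the hanger's fold (a 90-degree roof), where a bar nests; 24 straight below hanger_grip, 75 above the feet, same axes. The two legs below the roof are 70 long (y), 34 clear between them, 42 over their outsides, 68 over the turned-up lips at their feet
- rail_mid (a point): middle of the rail's level steel bar, on its axis, 170 above the worktop. Bar 14 thick, 260 long, fixed, on a post at each end. y: along the bar, z: up. When the hanger hangs there, its fold is about 10 and its grip centre about 34 above this point
- board_grip (a point): centre of the raised grip bar near the chopping board's rear end: 20 thick (x), 90 long (y), 44 high from the board's top face, this point at half height, 40 above the board's underside. Board: plain light wood, 300 (x) by 160 (y) by 18 thick, 0.5 to 0.85 kg, loose and flat on the riser, slides easily. x: to its front end, the way it slides; z: up. Grip is 115 behind the board's middle
- board_mark (a point): middle of the dark line, 6 wide, that runs straight across the board; point given at underside level, 80 ahead of board_grip, 185 behind the board's front end. With the line over the riser's edge the board is past its balance and its front tips down unless the rear is held or pressed down. Same axes as board_grip
- riser_edge (a point): middle of the riser's front edge, on its top face. The riser is a dark wood step, fixed, 100 high, its top 240 long (x) by 230 wide (y). x: straight out past the edge, over the tub; y: along the edge; z: up
- tub: the white plastic peelings tub, open, 180 along its x, 180 along its y, 65 high; stands on the worktop just past the riser's front edge, under the place where the board will overhang. Origin: centre of its underside
- mug: plain white ceramic mug, 80 across, 95 high (handle to its +y); origin: centre of its underside. Leave it alone
- jar: amber jar with a black lid, 80 across, 75 high; origin: centre of its underside. Leave it alone
- oil: green glass oil bottle, 64 across, 220 high; origin: centre of its underside. Leave it alone
- mushroom_a: loose mushroom, 51 across, 44 high; origin: centre of its underside. Leave it alone
- mushroom_b: loose mushroom, 44 across, 38 high; origin: centre of its underside. Leave it alone

How it is judged:
On the way, in this order (a step that is already met when the one before it is completed fails the run):
1. the hanger hangs astride the rail's bar, let go (x of hanger_fold in the frame of rail_mid between -0.012 and 0.012 m and y of hanger_fold in the frame of rail_mid between -0.08 and 0.08 m and z of hanger_fold in the frame of rail_mid between -0.002 and 0.022 m and angle between hanger_grip's own z axis and vertical below 0.25 rad and contact force between hanger and rail above 0.4 N and contact force between hanger and the fingers below 0.05 N), for 0.2 s.
2. the board's line is at the riser's edge, held flat (x of board_mark in the frame of riser_edge between -0.01 and 0.01 m and y of board_mark in the frame of riser_edge between -0.035 and 0.035 m and angle between the x axis of board_grip and the x axis of riser_edge, either way round below 0.12 rad and angle between board_grip's own z axis and vertical below 0.06 rad and contact force between board and the fingers above 0.5 N and contact force between board and riser above 0.3 N and contact force between board and tub below 0.05 N), for 0.2 s.
At the end, for the whole second after the job is handed in: Hanger astride the bar, untouched, fold within 12 mm across and 80 mm of the bar's middle, under 14 deg tilt. Board line within 10 mm of the riser's edge and 35 mm of its middle, within 7 deg of straight and 3.4 deg of level, on the riser, off the tub, still, fingers holding it (all of step 1 and all of step 2 and linear speed of board below 0.02 m/s and linear speed of hanger below 0.03 m/s); the arm keeps its last pose, push and grip.
It fails at once if the board tips (more than 10 degrees) (angle between board_grip's own z axis and vertical above 0.18 rad).
It fails at once if the board is lifted clear of the riser (more than 20 mm) (z of board_mark in the frame of riser_edge above 0.02 m).
It fails at once if a bystander or the tub is moved more than 30 mm (distance of any of tub, mug, jar, oil, mushroom_a, mushroom_b from where it was at the start of the episode above 0.03 m).
It also fails if it takes over 58 s, if anything falls off the work surface, if the arm or the gripper's body presses on something with over 40 N, if the wrist force passes 120 N, or if a joint passes its speed limit or range.

## Working session

There is one attempt and no reset: what is moved stays moved. The work goes in short steps, Python scripts to look and compute and a tool call to move; the robot and the scene stay as the last step left them, time stands still between calls to the robot, and variables do not carry over. Pictures are saved under pics/ and viewed, at most 13 in all, crops included, and the job is handed in when it is done.

Besides the shell and the picture viewer there is one more tool, called after ">>>" by a JSON object that holds its "fn" and its "kwargs", one argument or row to a line. step_arm: Moves the arm, as the interface text tells. Shifts and turns lie within -1 to 1; 1 stands for 60 cm of shift or pi rad of turn. Its arguments: {"type":"object","properties":{"rows":{"type":"array"},"jaw":{"type":"number"},"squeeze":{"type":"number"}},"required":["rows"]}

```bash
mkdir -p pics; python3 - <<'E'
from bench import r, eyes
import cv2,numpy as np
np.set_printoptions(precision=4,suppress=True)
for n in ("scene","top"):
    cv2.imwrite(f"pics/{n}0.png",eyes.grab_frame(n)[:,:,::-1]); c=eyes.camera_info(n); print(n,c["mtx"],c["extrinsics"])
print(eyes.camera_info("wrist")); print(r.get_obs(),r.tips_ahead)
E
```

```text
scene [[602.986    0.     321.5615]
 [  0.     602.986  236.9883]
 [  0.       0.       1.    ]] [[ 0.5143  0.7289 -0.4519  1.2389]
 [ 0.8575 -0.4298  0.2827 -0.4333]
 [ 0.0119 -0.5329 -0.8461  1.4805]
 [ 0.      0.      0.      1.    ]]
top [[437.1682   0.     318.9977]
 [  0.     437.1682 235.5078]
 [  0.       0.       1.    ]] [[ 0.0069 -0.9931  0.1172  0.4238]
 [-0.9999 -0.0053  0.0146  0.0055]
 [-0.0139 -0.1173 -0.993   1.0523]
 [ 0.      0.      0.      1.    ]]
{'mtx': array([[371.6483,   0.    , 316.7725],
       [  0.    , 371.6483, 240.8506],
       [  0.    ,   0.    ,   1.    ]]), 'tool_from_camera': array([[ 0.0011, -0.9577, -0.2878,  0.0741],
       [ 1.    ,  0.0013, -0.0005,  0.0003],
       [ 0.0009, -0.2878,  0.9577, -0.128 ],
       [ 0.    ,  0.    ,  0.    ,  1.    ]])}
{'clock': 0.1, 'joints': array([-1.2731,  0.4778,  0.0223,  1.5564, -0.0115,  1.1093, -0.0831]), 'qvel': array([ 0.    , -0.001 , -0.0018, -0.005 , -0.0003,  0.0009, -0.001 ]), 'tau': array([  0.0045, -59.7766,   1.6138, -28.1956,   0.0128,   0.0052,
         0.    ]), 'tcp_pos': array([0.2663, 0.6197, 0.2444]), 'orientation': array([-0.633 , -3.0769,  0.0026]), 'contact_force': array([-0.3869, -0.1625, -0.2795]), 'moment': array([-0.0224, -0.0207,  0.03  ]), 'gripper_force': 0.0, 'grip_width': 0.0853998431111467} 0.014
```

View pics/scene0.png

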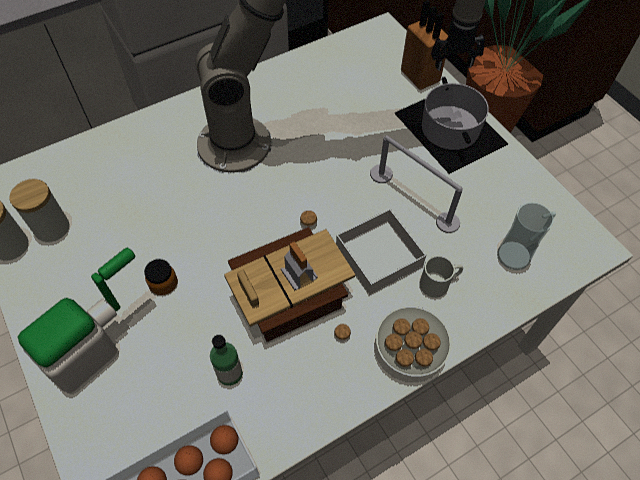

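View pics/top0.png

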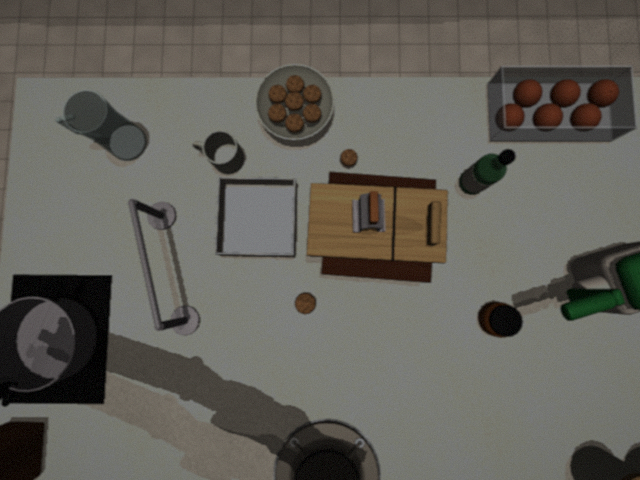

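Scene: hanger grip is near (299,252), board grip near (248,288), and the rail bar runs (385,140)–(460,188). Top: board spans (307,183)–(447,262), line at x≈394, hanger grip (375,207), board grip (434,222), and bar (133,202)–(158,327). I'll enlarge both for precise picks.

```bash
python3 - <<'E'
import cv2
t=cv2.imread("pics/top0.png")[165:290,295:455]; cv2.imwrite("pics/tc.png",cv2.convertScaleAbs(cv2.resize(t,None,fx=4.7,fy=4.7,interpolation=2),alpha=1.5))
t=cv2.imread("pics/scene0.png")[215:345,215:365]; cv2.imwrite("pics/sc.png",cv2.resize(t,None,fx=4.6,fy=4.6,interpolation=2))
a=cv2.resize(cv2.imread("pics/top0.png")[190:340,115:215],None,fx=3.9,fy=3.9,interpolation=2)
b=cv2.resize(cv2.imread("pics/scene0.png")[120:240,365:475],None,fx=3.6,fy=3.6,interpolation=2)
import numpy as np
o=np.zeros((590,800,3),np.uint8);o[:585,:390]=a;o[:432,400:796]=b;cv2.imwrite("pics/rc.png",o)
E
```

```text
(no output)
```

View pics/tc.png

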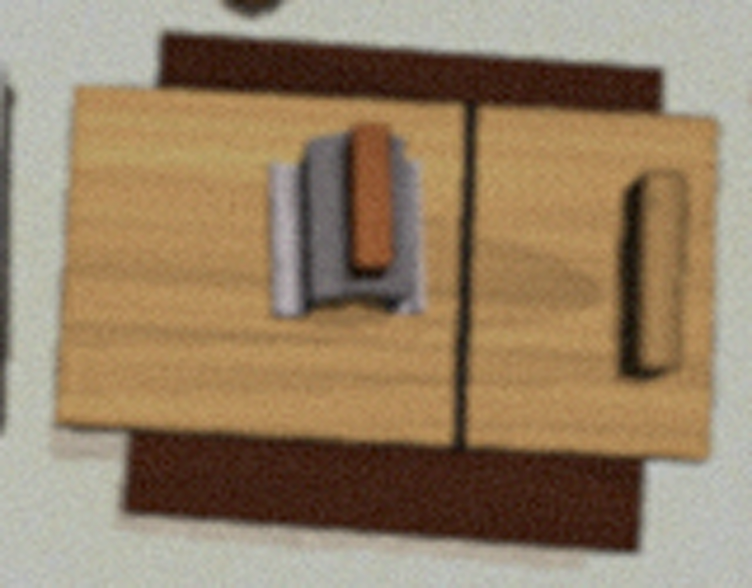

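View pics/sc.png

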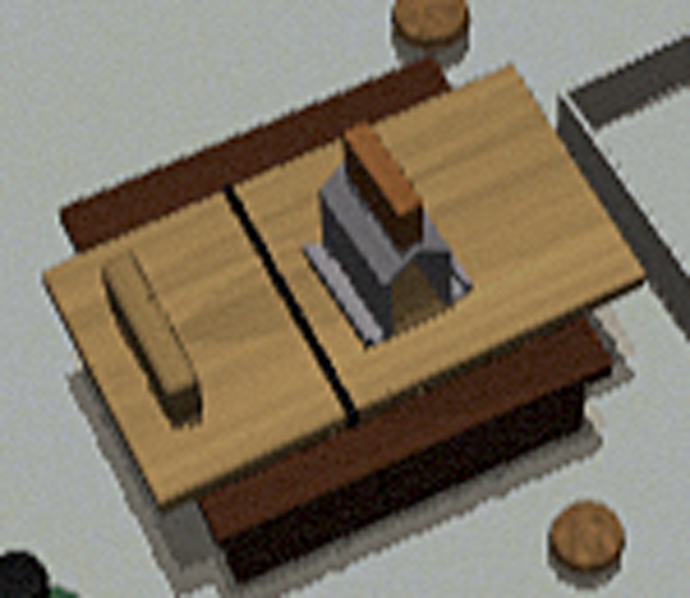

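View pics/rc.png

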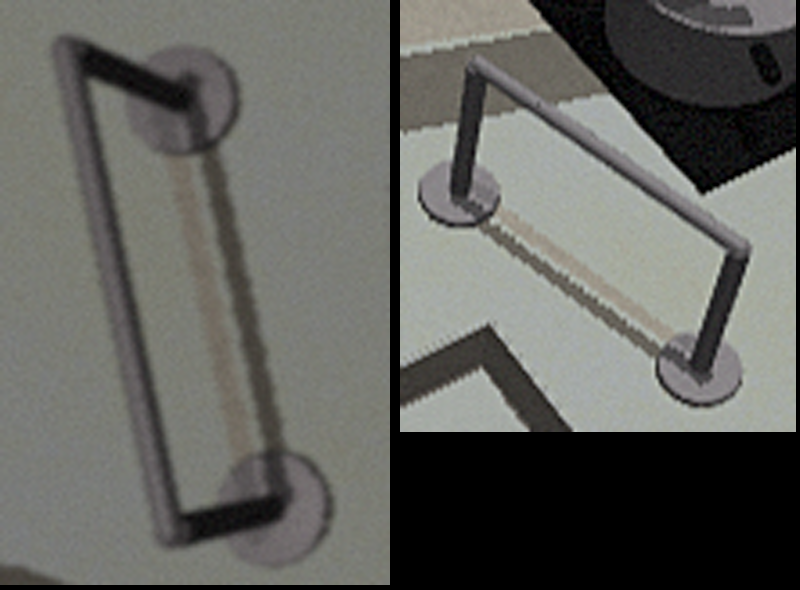

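Crops (pixels as in the crop): the top view gives board corners (77,87),(718,120),(708,460),(57,425), line (470,103)–(459,450), riser front edge (165,33)–(125,515), and hanger grip top centred at (370,200). The bar ends show in both views. I'll cast rays onto the known heights.

```bash
cat > h.py <<'E'
from bench import r, eyes
import numpy as np
from scipy.spatial.transform import Rotation as R
np.set_printoptions(precision=4,suppress=True)
def cast(n,p,z):
    c=eyes.camera_info(n); K,E=c["mtx"],c["extrinsics"]
    p=np.atleast_2d(np.array(p,float)); d=np.c_[p,np.ones(len(p))]@np.linalg.inv(K).T@E[:3,:3].T
    o=E[:3,3]; return (o+d*((z-o[2])/d[:,2:]))[:,:2]
def crop(p,s,ox,oy): return (np.array(p,float)+.5)/s-.5+[ox,oy]
E
python3 - <<'E'
from h import *
T=lambda p,z:cast("top",crop(p,4.7,295,165),z)
S=lambda p,z:cast("scene",crop(p,4.6,215,215),z)
def rep(n,a):
    d=a[-1]-a[0]; print(n,a.tolist() and a.round(4).tolist(),"mid",a.mean(0),"len",np.linalg.norm(d),"ang",np.degrees(np.arctan2(d[1],d[0])))
rep("boardT",T([(57,425),(77,87),(718,120),(708,460)],.118)); rep("boardS",S([(513,65),(645,282),(163,500),(43,270)],.118))
rep("lineT",T([(459,450),(470,103)],.118)); rep("lineS",S([(229,187),(352,420)],.118))
rep("riserF",T([(125,515),(165,33)],.1)); rep("riserB",T([(638,550),(663,70)],.1)); rep("riserRearS",S([(205,532)],.1));rep("riserFS",S([(440,60),(610,370)],.1))
rep("hgT",T([(350,272),(357,126),(388,126),(390,272)],.235)); rep("hgS",S([(345,138),(365,123),(421,193),(402,215)],.235))
rep("bgT",T([(637,375),(648,172),(686,172),(676,370)],.162)); rep("bgS",S([(105,262),(133,250),(197,378),(168,393)],.162))
rep("railT",cast("top",crop([(175,533),(70,48)],3.9,115,190),.17)); rep("railS",cast("scene",crop([(76,65),(340,245)],3.6,365,120),.17))
# lips
rep("lipT",T([(270,165),(270,318),(425,318),(420,163)],.128))
rep("oil",T([(0,0)],0))
q=r.get_obs();print(R.from_rotvec(q["orientation"]).as_matrix())
E
```

```text
boardT [[0.4919, 0.0452], [0.6492, 0.0375], [0.6347, -0.2587], [0.4778, -0.2498]] mid [ 0.5634 -0.1064] len 0.29539953735766084 ang -92.74069975801277
boardS [[0.4949, 0.0462], [0.6559, 0.0349], [0.6363, -0.257], [0.4784, -0.2505]] mid [ 0.5664 -0.1066] len 0.29713404869083515 ang -93.18731187194822
lineT [[0.4816, -0.1374], [0.6423, -0.1445]] mid [ 0.562 -0.141] len 0.16087530269550337 ang -2.5356623198196027
lineS [[0.4837, -0.1359], [0.6466, -0.1475]] mid [ 0.5652 -0.1417] len 0.16338232171031963 ang -4.073400011952812
riserF [[0.4518, 0.0141], [0.6799, -0.0034]] mid [0.5658 0.0054] len 0.22883862897561513 ang -4.396448122144303
riserB [[0.4373, -0.2216], [0.6628, -0.2385]] mid [ 0.55   -0.2301] len 0.22613554140465417 ang -4.288434676915078
riserRearS [[0.6563, -0.2439]] mid [ 0.6563 -0.2439] len 0.0 ang 0.0
riserFS [[0.4601, 0.017], [0.6851, -0.0056]] mid [0.5726 0.0057] len 0.226127947269134 ang -5.728860949345171
hgT [[0.5456, -0.0768], [0.6053, -0.08], [0.6053, -0.0925], [0.5456, -0.0928]] mid [ 0.5755 -0.0855] len 0.016024890159808083 ang -89.72033870902756
hgS [[0.5531, -0.
[... 236 characters left out ...]
 0.017060361288284427 ang -82.34280082213131
bgS [[0.5156, -0.2254], [0.5166, -0.209], [0.6028, -0.2151], [0.6028, -0.2323]] mid [ 0.5594 -0.2205] len 0.08752293074077128 ang -4.5405277542399345
railT [[0.3441, 0.3352], [0.5957, 0.4037]] mid [0.4699 0.3694] len 0.2607927624469752 ang 15.213823326019636
railS [[0.3437, 0.3367], [0.593, 0.408]] mid [0.4684 0.3724] len 0.25936975151327163 ang 15.963770097433235
lipT [[0.6107, -0.0514], [0.5403, -0.0512], [0.5406, -0.1213], [0.6119, -0.1198]] mid [ 0.5759 -0.0859] len 0.0684251122398907 ang -88.985530515635
oil [[0.7243, 0.0825]] mid [0.7243 0.0825] len 0.0 ang 0.0
[[-0.9188  0.3948 -0.0005]
 [ 0.3948  0.9188 -0.0016]
 [-0.0001 -0.0017 -1.    ]]
```

>>> {"fn": "step_arm", "kwargs": {
  "rows": [
    [0.03,-0.07,0.04,0,0,0.02],
    [0.06,-0.13,0.08,0,0,0.05],
    [0.09,-0.19,0.12,0,0,0.08],
    [0.11,-0.25,0.14,0,0,0.11],
    [0.134,-0.305,0.14,0,0,0.134]
  ],
  "jaw": 0
}}

```text
clock: 0.52
tcp_pos: [0.3431, 0.4472, 0.3302]
orientation: [-0.033, 3.14, 0.005]
contact_force: [1.2, -0.4, 0.5]
grip_width: 0.0858
gripper_force: 0.0
```

>>> {"fn": "step_arm", "kwargs": {
  "rows": [
    [0.03,-0.06,0,0,0,0],
    [0.06,-0.12,0,0,0,0],
    [0.08,-0.18,0,0,0,0],
    [0.11,-0.25,0,0,0,0],
    [0.134,-0.305,0,0,0,0]
  ]
}}

```text
clock: 0.93
tcp_pos: [0.423, 0.2624, 0.3277]
orientation: [0.024, -3.141, 0.0]
contact_force: [0.5, 0.7, 0.2]
grip_width: 0.0855
gripper_force: 0.0
```

>>> {"fn": "step_arm", "kwargs": {
  "rows": [
    [0.03,-0.06,0,0,0,0],
    [0.06,-0.12,0,0,0,0],
    [0.08,-0.18,0,0,0,0],
    [0.11,-0.25,0,0,0,0],
    [0.134,-0.305,0,0,0,0]
  ]
}}

```text
clock: 1.35
tcp_pos: [0.5033, 0.0795, 0.3278]
orientation: [0.024, -3.141, -0.0]
contact_force: [0.0, 0.6, -0.0]
grip_width: 0.0857
gripper_force: 0.0
```

>>> {"fn": "step_arm", "kwargs": {
  "rows": [
    [0.03,-0.065,0,0,0,0],
    [0.06,-0.13,0,0,0,0],
    [0.09,-0.19,0,0,0,0],
    [0.112,-0.245,0,0,0,0],
    [0.112,-0.245,0,0,0,0]
  ]
}}

```text
clock: 1.77
tcp_pos: [0.5713, -0.0742, 0.3277]
orientation: [-0.007, 3.141, -0.007]
contact_force: [-1.1, 0.1, 0.4]
grip_width: 0.0854
gripper_force: 0.0
```

```bash
cat >> h.py <<'E'
import cv2
def wcast(o,px,z):
    c=eyes.camera_info("wrist");K,X=c["mtx"],c["tool_from_camera"]
    u=(np.atleast_2d(px)-K[:2,2])/K[0,0]; th=np.linalg.norm(u,axis=1,keepdims=True)
    d=np.c_[u/th*np.sin(th),np.cos(th)]
    W=R.from_rotvec(o["orientation"]).as_matrix(); d=d@X[:3,:3].T@W.T; p=o["tcp_pos"]+W@X[:3,3]
    return (p+d*((z-p[2])/d[:,2:]))[:,:2]
E
python3 - <<'E'
from h import *
o=r.get_obs();im=eyes.grab_frame("wrist");cv2.imwrite("pics/w1.png",im[:,:,::-1])
h=cv2.cvtColor(im,cv2.COLOR_RGB2HSV);m=cv2.inRange(h,(6,140,110),(14,255,255))
n,l,s,c=cv2.connectedComponentsWithStats(m);i=1+s[1:,4].argmax();print(s[i],c[i])
rr=cv2.minAreaRect(cv2.findContours((l==i).astype('u1'),0,2)[0][0]);b=wcast(o,cv2.boxPoints(rr),.235);print(rr,b,b.mean(0),o["tcp_pos"],o["orientation"])
E
```

```text
[ 27 356  34  42 867] [ 43.1326 375.7947]
((42.673763275146484, 374.8885498046875), (27.5992374420166, 42.42953109741211), 23.629379272460938) [[ 0.7261 -0.3795]
 [ 0.669  -0.3265]
 [ 0.676  -0.2969]
 [ 0.7321 -0.3439]] [ 0.7008 -0.3367] [ 0.5713 -0.0742  0.3277] [-0.0071  3.141  -0.0073]
```

View pics/w1.png

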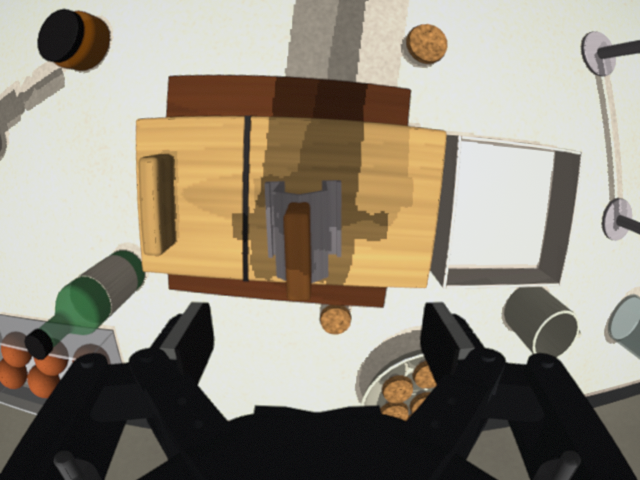

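The wrist view shows the grip top as about x 287–311, y 206–299, left of the jaw midline at x≈318. The line runs (247,117)–(246,281), and the riser front corners are near (411,88) and (385,307).

```bash
python3 - <<'E'
from h import *
o=r.get_obs()
print("grip",wcast(o,[(286,210),(310,208),(311,299),(288,299)],.235))
print("grip ctr",wcast(o,[(299,253)],.235))
print("line",wcast(o,[(248,117),(246,281)],.118))
print("bgrip",wcast(o,[(151,206)],.162))
print("riser",wcast(o,[(411,89),(385,306)],.1))
print("board",wcast(o,[(136,119),(446,130),(431,289),(145,271)],.118))
E
```

```text
grip [[ 0.5434 -0.0889]
 [ 0.5421 -0.0744]
 [ 0.6026 -0.0735]
 [ 0.6028 -0.0887]]
grip ctr [[ 0.5708 -0.0812]]
line [[ 0.4817 -0.1332]
 [ 0.6402 -0.1403]]
bgrip [[ 0.5546 -0.2132]]
riser [[0.4509 0.0186]
 [0.6758 0.004 ]]
board [[ 0.4764 -0.2461]
 [ 0.4891  0.0491]
 [ 0.6482  0.0474]
 [ 0.6327 -0.2507]]
```

>>> {"fn": "step_arm", "kwargs": {
  "rows": [
    [0.006,-0.015,-0.06,0,0,0],
    [0.006,-0.015,-0.11,0,0,0],
    [0.006,-0.015,-0.15,0,0,0],
    [0.006,-0.015,-0.185,0,0,0],
    [0.006,-0.015,-0.185,0,0,0]
  ]
}}

```text
clock: 2.23
tcp_pos: [0.5709, -0.0726, 0.2123]
orientation: [0.026, -3.133, -0.001]
contact_force: [-1.9, 0.9, -0.3]
grip_width: 0.0857
gripper_force: 0.0
```

>>> {"fn": "step_arm", "kwargs": {
  "rows": [
    [0,0,0,0,0,0],
    [0,0,0,0,0,0],
    [0,0,0,0,0,0],
    [0,0,0,0,0,0],
    [0,0,0,0,0,0]
  ],
  "jaw": 1,
  "squeeze": 50
}}

```text
clock: 2.65
tcp_pos: [0.5748, -0.0747, 0.2182]
orientation: [-0.024, 3.139, -0.0]
contact_force: [-0.5, -0.2, 0.4]
grip_width: 0.0259
gripper_force: 0.6
```

>>> {"fn": "step_arm", "kwargs": {
  "rows": [
    [0,0,0,0,0,0],
    [0,0,0,0,0,0],
    [0,0,0,0,0,0],
    [0,0,0,0,0,0],
    [0,0,0,0,0,0]
  ]
}}

```text
clock: 3.07
tcp_pos: [0.5738, -0.0742, 0.2166]
orientation: [0.024, -3.141, -0.0]
contact_force: [-0.3, 0.0, -2.0]
grip_width: 0.0156
gripper_force: 51.9
```

>>> {"fn": "step_arm", "kwargs": {
  "rows": [
    [0,0,0.02,0,0,0],
    [0,0,0.06,0,0,0],
    [0,0,0.11,0,0,0],
    [0,0,0.16,0,0,0],
    [0,0,0.2,0,0,0]
  ]
}}

```text
clock: 3.48
tcp_pos: [0.5744, -0.0747, 0.3401]
orientation: [-0.023, 3.139, -0.0]
contact_force: [0.9, -1.2, -1.9]
grip_width: 0.0152
gripper_force: 51.8
```

>>> {"fn": "step_arm", "kwargs": {
  "rows": [
    [-0.01,0.04,0,0,0,0.01],
    [-0.025,0.1,0,0,0,0.03],
    [-0.04,0.16,0,0,0,0.05],
    [-0.055,0.22,0,0,0,0.07],
    [-0.07,0.28,0,0,0,0.081]
  ]
}}

```text
clock: 3.9
tcp_pos: [0.5314, 0.0949, 0.338]
orientation: [-0.426, 3.111, 0.0]
contact_force: [-0.8, -0.5, -2.7]
grip_width: 0.0152
gripper_force: 51.8
```

>>> {"fn": "step_arm", "kwargs": {
  "rows": [
    [-0.015,0.06,0,0,0,0],
    [-0.03,0.12,0,0,0,0],
    [-0.05,0.18,0,0,0,0],
    [-0.065,0.24,0,0,0,0],
    [-0.08,0.29,0,0,0,0]
  ]
}}

```text
clock: 4.32
tcp_pos: [0.483, 0.2704, 0.3379]
orientation: [-0.424, 3.112, 0.002]
contact_force: [0.4, -0.1, -2.4]
grip_width: 0.0155
gripper_force: 51.8
```

>>> {"fn": "step_arm", "kwargs": {
  "rows": [
    [-0.01,0.06,0,0,0,0],
    [-0.02,0.12,0,0,0,0],
    [-0.025,0.155,0,0,0,0],
    [-0.025,0.17,0,0,0,0],
    [-0.025,0.17,0,0,0,0]
  ]
}}

```text
clock: 4.73
tcp_pos: [0.4682, 0.3721, 0.3371]
orientation: [-0.428, 3.112, 0.001]
contact_force: [0.3, -0.2, -2.1]
grip_width: 0.0153
gripper_force: 51.9
```

>>> {"fn": "step_arm", "kwargs": {
  "rows": [
    [0,0,0,0,0,0],
    [0,0,0,0,0,0],
    [0,0,0,0,0,0]
  ]
}}

```text
clock: 4.98
tcp_pos: [0.4701, 0.3674, 0.3372]
orientation: [-0.417, 3.113, -0.001]
contact_force: [-0.8, 0.1, -2.3]
grip_width: 0.0153
gripper_force: 51.9
```

```bash
python3 - <<'E'
from h import *
a=eyes.grab_frame("scene")[90:250,340:500,::-1];o=r.get_obs();w=eyes.grab_frame("wrist")[:,:,::-1]
cv2.imwrite("pics/w2.png",w)
o_=np.zeros((480,800,3),np.uint8);o_[:400,:400]=cv2.resize(a,(400,400),interpolation=2);o_[:400,400:]=cv2.resize(w[100:400,170:470],(400,400),interpolation=2)
cv2.imwrite("pics/c2.png",o_);print(o["tcp_pos"])
E
```

```text
[0.4699 0.3678 0.3372]
```

View pics/c2.png

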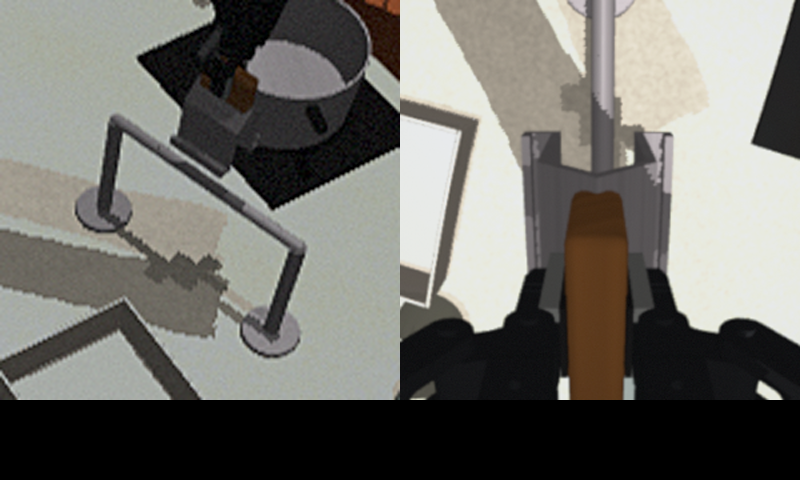

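Scene (left) shows the hanger level above the bar. The wrist view (right) shows the bar at wrist x≈321, running straight under the fold at x≈318. I'll cast those to compute the bar's offset from the jaw centre.

```bash
python3 - <<'E'
from h import *
o=r.get_obs();im=cv2.imread("pics/w2.png")
b=wcast(o,[(320.5,115),(321.7,215)],.17);d=b[1]-b[0]
print(b,"ang",np.degrees(np.arctan2(*d[::-1])))
n=np.array([-d[1],d[0]])/np.linalg.norm(d)
for q in (o["tcp_pos"][:2],np.array([.4692,.3709])): print("offset of bar from",q,(b[0]-q)@n, n)
y=R.from_rotvec(o["orientation"]).as_matrix()[:,1]; print("bar centre along jaw y",((b-o["tcp_pos"][:2])@y[:2]))
# fold ridge near end, z = grip-24+~2 steel
print("fold",((wcast(o,[(317.7,230)],o["tcp_pos"][2]-.022)-o["tcp_pos"][:2])@y[:2]))
E
```

```text
[[0.3843 0.3483]
 [0.4616 0.3707]] ang 16.16221738060475
offset of bar from [0.4697 0.3681] 0.004691898613604487 [-0.2784  0.9605]
offset of bar from [0.4692 0.3709] 0.0018836425958601438 [-0.2784  0.9605]
bar centre along jaw y [0.0034 0.0046]
fold [0.001]
```

>>> {"fn": "step_arm", "kwargs": {
  "rows": [
    [-0.002,0.006,-0.01,0,0,0.003],
    [-0.002,0.006,-0.05,0,0,0.003],
    [-0.002,0.006,-0.09,0,0,0.003],
    [-0.002,0.006,-0.12,0,0,0.003],
    [-0.002,0.006,-0.12,0,0,0.003]
  ]
}}

```text
clock: 5.5
tcp_pos: [0.4659, 0.3715, 0.2604]
orientation: [0.437, -3.105, 0.007]
contact_force: [-0.4, -1.0, -2.7]
grip_width: 0.0159
gripper_force: 51.7
```

>>> {"fn": "step_arm", "kwargs": {
  "rows": [
    [0,0,-0.03,0,0,0],
    [0,0,-0.06,0,0,0],
    [0,0,-0.08,0,0,0],
    [0,0,-0.09,0,0,0],
    [0,0,-0.09,0,0,0]
  ]
}}

```text
clock: 5.92
tcp_pos: [0.4674, 0.3729, 0.2099]
orientation: [0.437, -3.109, 0.002]
contact_force: [-0.1, -0.1, -2.4]
grip_width: 0.0155
gripper_force: 51.7
```

>>> {"fn": "step_arm", "kwargs": {
  "rows": [
    [0,0,-0.003,0,0,0],
    [0,0,-0.006,0,0,0],
    [0,0,-0.008,0,0,0]
  ]
}}

```text
clock: 6.17
tcp_pos: [0.4683, 0.3737, 0.2069]
orientation: [-0.437, 3.11, 0.002]
contact_force: [-0.7, 0.3, -1.9]
grip_width: 0.0155
gripper_force: 51.7
```

>>> {"fn": "step_arm", "kwargs": {
  "rows": [
    [0,0,-0.003,0,0,0],
    [0,0,-0.005,0,0,0],
    [0,0,-0.005,0,0,0]
  ]
}}

```text
clock: 6.42
tcp_pos: [0.469, 0.3729, 0.2044]
orientation: [-0.435, 3.109, 0.0]
contact_force: [-0.9, -3.2, 4.4]
grip_width: 0.0152
gripper_force: 52.8
```

>>> {"fn": "step_arm", "kwargs": {
  "rows": [
    [0,-0.002,0,0,0,0],
    [0,-0.002,0,0,0,0]
  ]
}}

```text
clock: 6.58
tcp_pos: [0.4686, 0.3719, 0.2038]
orientation: [-0.436, 3.11, 0.001]
contact_force: [0.4, -1.6, 4.2]
grip_width: 0.0147
gripper_force: 52.7
```

>>> {"fn": "step_arm", "kwargs": {
  "rows": [
    [0,0,0,0,0,0],
    [0,0,0,0,0,0],
    [0,0,0,0,0,0],
    [0,0,0,0,0,0],
    [0,0,0,0,0,0]
  ],
  "jaw": 0
}}

```text
clock: 7.0
tcp_pos: [0.4676, 0.3722, 0.2029]
orientation: [0.437, -3.111, -0.0]
contact_force: [-0.0, 0.1, 0.1]
grip_width: 0.0747
gripper_force: 0.0
```

>>> {"fn": "step_arm", "kwargs": {
  "rows": [
    [0,0,0,0,0,0],
    [0,0,0,0,0,0],
    [0,0,0.01,0,0,0],
    [0,0,0.04,0,0,0],
    [0,0,0.07,0,0,0]
  ]
}}

```text
clock: 7.42
tcp_pos: [0.4675, 0.3717, 0.2452]
orientation: [0.437, -3.11, 0.002]
contact_force: [0.5, -0.0, 0.5]
grip_width: 0.0854
gripper_force: 0.0
```

>>> {"fn": "step_arm", "kwargs": {
  "rows": [
    [0,0,0.05,0,0,0],
    [0,0,0.1,0,0,0],
    [0,0,0.15,0,0,0],
    [0,0,0.18,0,0,0],
    [0,0,0.18,0,0,0]
  ]
}}

```text
clock: 7.83
tcp_pos: [0.4695, 0.3733, 0.3587]
orientation: [-0.435, 3.104, 0.008]
contact_force: [0.5, -0.3, 0.5]
grip_width: 0.0853
gripper_force: 0.0
```

```bash
python3 - <<'E'
from h import *
a=eyes.grab_frame("scene")[90:350,220:500,::-1];w=eyes.grab_frame("wrist")[:,:,::-1]
o_=np.zeros((400,800,3),np.uint8);o_[:390,:420]=cv2.resize(a,(420,390),interpolation=2);o_[:380,420:]=cv2.resize(w[100:400,170:470],(380,380),interpolation=2)
cv2.imwrite("pics/c3.png",o_)
E
```

```text
(no output)
```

View pics/c3.png

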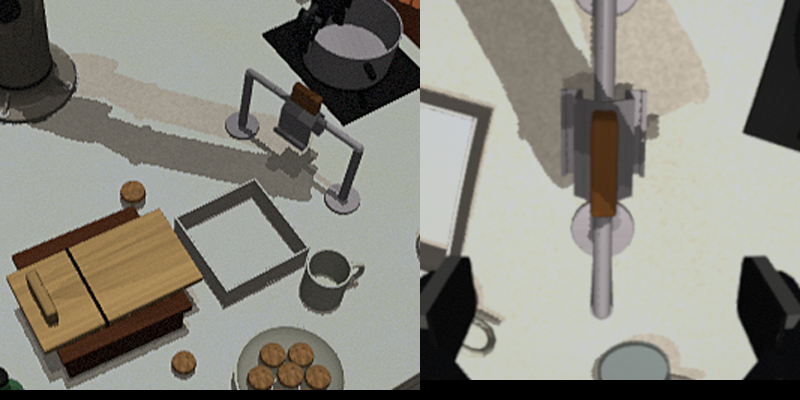

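The hanger hangs upright astride the bar (scene crop (305,100)). Next is the board grip.

>>> {"fn": "step_arm", "kwargs": {
  "rows": [
    [0.01,-0.06,0,0,0,-0.02],
    [0.02,-0.12,0,0,0,-0.04],
    [0.03,-0.19,0,0,0,-0.06],
    [0.04,-0.26,0,0,0,-0.08],
    [0.05,-0.32,0,0,0,-0.106]
  ]
}}

```text
clock: 8.35
tcp_pos: [0.4971, 0.1772, 0.3516]
orientation: [-0.09, -3.138, 0.002]
contact_force: [1.6, -0.5, -0.2]
grip_width: 0.0856
gripper_force: 0.0
```

>>> {"fn": "step_arm", "kwargs": {
  "rows": [
    [0.01,-0.06,0,0,0,0],
    [0.02,-0.12,-0.01,0,0,0],
    [0.03,-0.19,-0.02,0,0,0],
    [0.04,-0.26,-0.03,0,0,0],
    [0.05,-0.32,-0.05,0,0,0]
  ]
}}

```text
clock: 8.77
tcp_pos: [0.5275, -0.0144, 0.3226]
orientation: [-0.085, -3.14, 0.0]
contact_force: [0.2, -0.3, -1.0]
grip_width: 0.0852
gripper_force: 0.0
```

>>> {"fn": "step_arm", "kwargs": {
  "rows": [
    [0.01,-0.06,0,0,0,0],
    [0.02,-0.12,-0.01,0,0,0],
    [0.03,-0.19,-0.02,0,0,0],
    [0.04,-0.26,-0.03,0,0,0],
    [0.05,-0.31,-0.05,0,0,0]
  ]
}}

```text
clock: 9.18
tcp_pos: [0.5571, -0.2015, 0.2926]
orientation: [-0.088, -3.14, 0.002]
contact_force: [1.4, -0.1, -0.1]
grip_width: 0.0855
gripper_force: 0.0
```

>>> {"fn": "step_arm", "kwargs": {
  "rows": [
    [0,-0.02,0,0,0,0],
    [0,-0.02,0,0,0,0],
    [0,-0.02,0,0,0,0]
  ]
}}

```text
clock: 9.43
tcp_pos: [0.5572, -0.2096, 0.292]
orientation: [-0.086, -3.138, -0.001]
contact_force: [0.0, 0.2, 0.3]
grip_width: 0.0854
gripper_force: 0.0
```

```bash
python3 - <<'E'
from h import *
o=r.get_obs();w=eyes.grab_frame("wrist");cv2.imwrite("pics/w4.png",w[:,:,::-1]);print(o["tcp_pos"],o["orientation"])
np.save("w4.npy",np.r_[o["tcp_pos"],o["orientation"]])
cv2.imwrite("pics/t4.png",eyes.grab_frame("top")[:,:,::-1])
E
```

```text
[ 0.5572 -0.2096  0.292 ] [-0.0865 -3.1381 -0.0012]
```

View pics/w4.png

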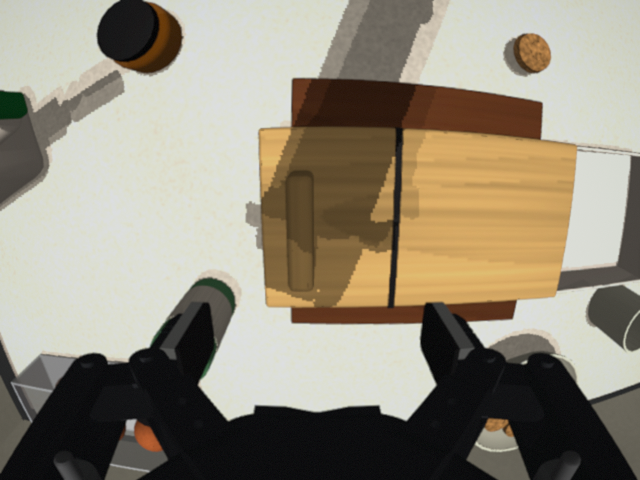

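The wrist view shows the board grip top at x 287–313, y 170–290, the line at (399,128)–(392,306), and the riser front corners at (541,102) and (514,320). The oil bottle stands near the rear finger, so I'll check that clearance too.

```bash
python3 - <<'E'
from h import *
v=np.load("w4.npy");o=dict(tcp_pos=v[:3],orientation=v[3:])
print("oil cap",cast("top",[(506,157)],.22),cast("scene",[(219,342)],.22),"base",cast("scene",[(229,375)],.0))
W=lambda p,z:wcast(o,p,z)
g=W([(287,172),(313,172),(313,290),(289,290)],.162);print("grip",g,g.mean(0))
l=W([(399,128),(392,306)],.118);e=W([(541,103),(514,320)],.1);print("line",l,l.mean(0),"edge",e,e.mean(0))
f=e[1]-e[0];f=np.array([-f[1],f[0]])/np.linalg.norm(f)
print("fwd edge",f,"edge ang",np.degrees(np.arctan2(f[1],f[0])),"dist",(e.mean(0)-l.mean(0))@f,"lat",(e.mean(0)-l.mean(0))@[-f[1],f[0]])
d=l[1]-l[0];print("board fwd ang",90+np.degrees(np.arctan2(d[1],d[0])))
print("tool y ang",np.degrees(np.arctan2(*R.from_rotvec(o["orientation"]).as_matrix()[[1,0],1])))
# top view: red/dark edges
E
```

```text
oil cap [[ 0.6779 -0.3453]] [[ 0.6864 -0.3502]] base [[ 0.6833 -0.3528]]
grip [[ 0.5094 -0.2273]
 [ 0.5105 -0.2092]
 [ 0.5991 -0.2142]
 [ 0.5982 -0.2325]] [ 0.5543 -0.2208]
line [[ 0.4815 -0.138 ]
 [ 0.6396 -0.1444]] [ 0.5605 -0.1412] edge [[ 0.4527  0.0119]
 [ 0.6803 -0.0006]] [0.5665 0.0057]
fwd edge [0.0547 0.9985] edge ang 86.86266157344164 dist 0.14695732523254462 lat 0.002050111785693774
board fwd ang 87.70163937216186
tool y ang 86.8420878799352
```

>>> {"fn": "step_arm", "kwargs": {
  "rows": [
    [-0.002,-0.018,-0.06,0,0,0],
    [-0.002,-0.018,-0.12,0,0,0],
    [-0.002,-0.018,-0.18,0,0,0],
    [-0.002,-0.018,-0.22,0,0,0],
    [-0.002,-0.018,-0.253,0,0,0]
  ]
}}

```text
clock: 9.95
tcp_pos: [0.5562, -0.2176, 0.1391]
orientation: [-0.079, -3.138, -0.003]
contact_force: [-0.8, 0.7, -0.7]
grip_width: 0.085
gripper_force: 0.0
```

>>> {"fn": "step_arm", "kwargs": {
  "rows": [
    [0,0,0,0,0,0],
    [0,0,0,0,0,0],
    [0,0,0,0,0,0],
    [0,0,0,0,0,0],
    [0,0,0,0,0,0]
  ],
  "jaw": 1,
  "squeeze": 70
}}

```text
clock: 10.37
tcp_pos: [0.5577, -0.2208, 0.143]
orientation: [0.084, 3.138, -0.001]
contact_force: [-0.2, -0.3, 0.5]
grip_width: 0.0254
gripper_force: 0.0
```

>>> {"fn": "step_arm", "kwargs": {
  "rows": [
    [0,0,0,0,0,0],
    [0,0,0,0,0,0],
    [0,0,0,0,0,0],
    [0,0,0,0,0,0],
    [0,0,0,0,0,0]
  ]
}}

```text
clock: 10.78
tcp_pos: [0.5578, -0.2215, 0.1431]
orientation: [0.084, 3.137, -0.002]
contact_force: [-1.1, -1.0, 6.2]
grip_width: 0.0191
gripper_force: 69.8
```

>>> {"fn": "step_arm", "kwargs": {
  "rows": [
    [0.001,0.02,0,0,0,0],
    [0.003,0.05,0,0,0,0],
    [0.005,0.08,0,0,0,0],
    [0.007,0.1,0,0,0,0],
    [0.007,0.11,0,0,0,0]
  ]
}}

```text
clock: 11.2
tcp_pos: [0.5622, -0.156, 0.1431]
orientation: [0.086, 3.136, -0.004]
contact_force: [-0.9, -6.6, 3.9]
grip_width: 0.0193
gripper_force: 69.6
```

>>> {"fn": "step_arm", "kwargs": {
  "rows": [
    [0.002,0.02,0,0,0,0],
    [0.003,0.05,0,0,0,0],
    [0.004,0.07,0,0,0,0],
    [0.006,0.09,0,0,0,0],
    [0.006,0.09,0,0,0,0]
  ]
}}

```text
clock: 11.62
tcp_pos: [0.5659, -0.1007, 0.1431]
orientation: [0.084, 3.137, -0.002]
contact_force: [-0.7, -0.4, 7.1]
grip_width: 0.019
gripper_force: 70.1
```

>>> {"fn": "step_arm", "kwargs": {
  "rows": [
    [0,0,0,0,0,0],
    [0,0,0,0,0,0]
  ]
}}

```text
clock: 11.78
tcp_pos: [0.5659, -0.1007, 0.1431]
orientation: [0.085, 3.137, 0.0]
contact_force: [-0.1, 0.7, 6.7]
grip_width: 0.0192
gripper_force: 70.1
```

```bash
python3 - <<'E'
from h import *
o=r.get_obs();w=eyes.grab_frame("wrist");t=eyes.grab_frame("top");cv2.imwrite("pics/t5.png",t[:,:,::-1])
print(o["tcp_pos"],o["orientation"],o["contact_force"],o["moment"])
np.save("w5.npy",np.r_[o["tcp_pos"],o["orientation"]])
o_=np.zeros((600,800,3),np.uint8);o_[:375,:500]=cv2.resize(w[:,:,::-1],(500,375));c=t[165:290,270:440,::-1];o_[:,:]=0
o_[:345,:]=cv2.resize(w[20:296,0:640,::-1],(800,345));o_[350:590,:326]=cv2.resize(cv2.convertScaleAbs(c,alpha=1.5),(326,240),interpolation=2);cv2.imwrite("pics/c5.png",o_)
E
```

```text
[ 0.5659 -0.1007  0.1431] [0.0846 3.1369 0.0004] [-0.128   0.6679  6.6786] [-0.0919  0.1596 -0.0408]
```

View pics/c5.png

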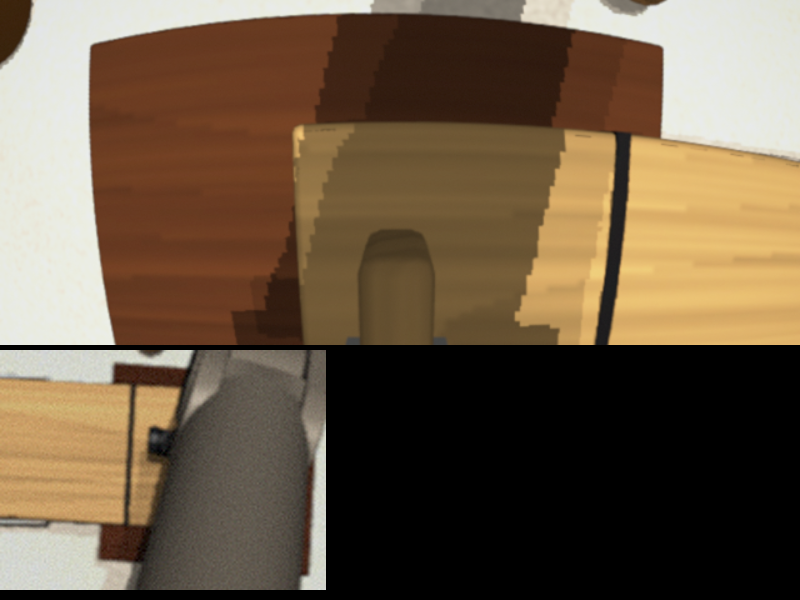

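The wrist view shows the line at crop (623,135)–(605,330) and the riser edge at (661,50)–(660,136). The top crop shows the line (132,384)–(127,524) and the edge corners (114,366), (100,559).

```bash
python3 - <<'E'
from h import *
v=np.load("w5.npy");o=dict(tcp_pos=v[:3],orientation=v[3:])
def out(n,l,e):
    f=e[1]-e[0];f/=np.linalg.norm(f);n_=np.array([-f[1],f[0]]);d=l[1]-l[0]
    print(n,l,e,"remaining",(e[0]-l.mean(0))@n_,"edge",np.degrees(np.arctan2(f[1],f[0])),"line",np.degrees(np.arctan2(d[1],d[0])),"mids",l.mean(0),e.mean(0))
out("wrist",wcast(o,[(498.4,128),(484,284)],.118),wcast(o,[(528.8,60),(528.2,128.8)],.1))
s=1.918
C=lambda p:crop(np.array(p)-[0,350],s,270,165)
out("top",cast("top",C([(127,524),(132,384)]),.118),cast("top",C([(100,559),(114,366)]),.1))
# subpixel edge/line columns in the top picture, rows just beside the board
t=cv2.imread("pics/t5.png").astype(float)
g=t.sum(2)
for row in (176,180,242,248,254): print(row,[int(x) for x in g[row,315:350]])
E
```

```text
wrist [[ 0.4906 -0.0165]
 [ 0.564  -0.0194]] [[0.454  0.0127]
 [0.49   0.0109]] remaining 0.02692595596895548 edge -2.859781802403534 line -2.3135356698624743 mids [ 0.5273 -0.0179] [0.472  0.0118]
top [[ 0.4913 -0.0174]
 [ 0.6509 -0.0227]] [[ 0.4527  0.0126]
 [ 0.6765 -0.0023]] remaining 0.024730166430962423 edge -3.809404794898025 line -1.9041475648909771 mids [ 0.5711 -0.02  ] [0.5646 0.0052]
176 [424, 415, 427, 417, 418, 418, 428, 420, 424, 412, 424, 414, 388, 325, 180, 84, 82, 73, 75, 83, 75, 67, 69, 87, 82, 64, 64, 74, 93, 67, 75, 71, 83, 68, 71]
180 [432, 423, 429, 415, 426, 429, 421, 418, 419, 420, 423, 423, 384, 284, 150, 73, 53, 68, 71, 69, 81, 81, 84, 80, 86, 74, 75, 87, 65, 81, 88, 83, 87, 87, 90]
242 [298, 295, 281, 282, 296, 281, 294, 294, 290, 294, 297, 292, 286, 276, 276, 292, 293, 270, 275, 213, 125, 97, 129, 227, 258, 249, 250, 246, 233, 240, 250, 241, 240, 235, 188]
248 [317, 309, 330, 311, 312, 324, 314, 315, 323, 305, 318, 316, 317, 318, 313, 323, 321, 308, 289, 214, 120, 118, 204, 262, 272, 268, 259, 262, 263, 261, 254, 265, 246, 198, 136]
254 [200, 218, 222, 232, 221, 235, 235, 248, 255, 247, 239, 252, 247, 259, 272, 263, 270, 276, 257, 187, 84, 112, 166, 227, 252, 253, 240, 238, 254, 252, 235, 195, 140, 104, 100]
```

>>> {"fn": "step_arm", "kwargs": {
  "rows": [
    [0,0.01,0,0,0,0],
    [0.001,0.025,0,0,0,0],
    [0.001,0.037,0,0,0,0],
    [0.001,0.043,0,0,0,0],
    [0.001,0.043,0,0,0,0]
  ]
}}

```text
clock: 12.3
tcp_pos: [0.5665, -0.0773, 0.1432]
orientation: [0.087, 3.136, -0.004]
contact_force: [0.7, -4.8, 5.4]
grip_width: 0.0192
gripper_force: 70.0
```

>>> {"fn": "step_arm", "kwargs": {
  "rows": [
    [0,0,0,0,0,0],
    [0,0,0,0,0,0],
    [0,0,0,0,0,0],
    [0,0,0,0,0,0]
  ]
}}

```text
clock: 12.63
tcp_pos: [0.5665, -0.0773, 0.1432]
orientation: [0.088, 3.136, -0.003]
contact_force: [-0.7, -4.7, 6.5]
grip_width: 0.019
gripper_force: 70.0
```

```bash
python3 - <<'E'
from h import *
o=r.get_obs();w=eyes.grab_frame("wrist");t=eyes.grab_frame("top");s=eyes.grab_frame("scene")
print(o["clock"],o["tcp_pos"],o["orientation"],o["contact_force"],o["moment"])
np.save("w6.npy",np.r_[o["tcp_pos"],o["orientation"]])
o_=np.zeros((600,800,3),np.uint8)
o_[:330,:]=cv2.resize(w[20:152,320:640,::-1],(800,330),interpolation=2);o_[340:600,:340]=cv2.resize(cv2.convertScaleAbs(t[165:295,280:450,::-1],alpha=1.5),(340,260),interpolation=2)
o_[340:600,360:760]=cv2.resize(s[110:370,210:610,::-1],(400,260));cv2.imwrite("pics/c6.png",o_)
E
```

```text
12.6333 [ 0.5665 -0.0773  0.1432] [ 0.0876  3.1361 -0.0033] [-0.7063 -4.7055  6.4813] [-0.9908  0.037   0.0004]
```

View pics/c6.png

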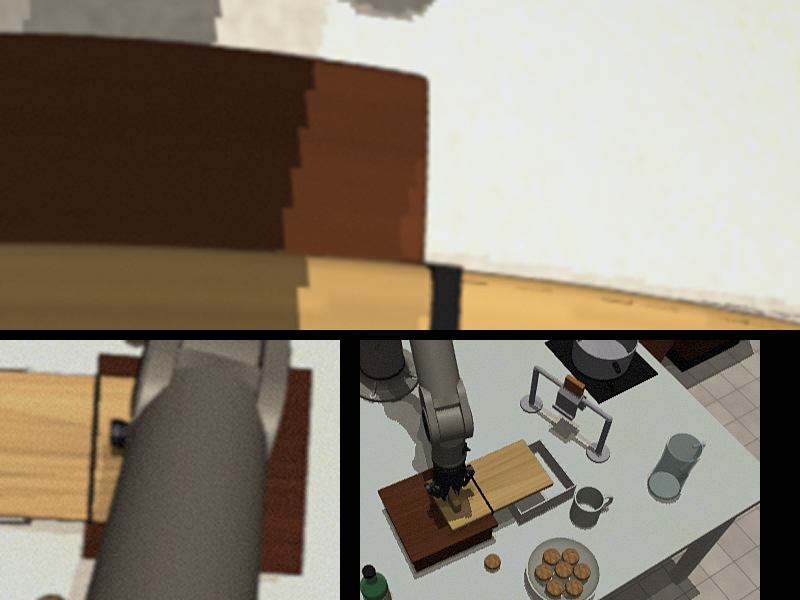

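The wrist crop shows the line at (447,265)–(445,325) and the edge at (428,78)–(426,262). The top crop shows the line at (96,375)–(92,520) and the edge at (100,355)–(83,557). The hanger still hangs.

```bash
python3 - <<'E'
from h import *
v=np.load("w6.npy");o=dict(tcp_pos=v[:3],orientation=v[3:])
def out(n,l,e):
    f=e[1]-e[0];f/=np.linalg.norm(f);n_=np.array([-f[1],f[0]])
    print(n,l,e,"remaining",(e[0]-l)@n_,"edge",np.degrees(np.arctan2(f[1],f[0])),"mids",l.mean(0),e.mean(0))
out("wrist",wcast(o,np.array([(447,265),(445,325)])/2.5+[320,20],.118),wcast(o,np.array([(428,78),(426,262)])/2.5+[320,20],.1))
C=lambda p:crop(np.array(p)-[0,340],2,280,165)
out("top",cast("top",C([(92,520),(96,375)]),.118),cast("top",C([(83,557),(100,355)]),.1))
E
```

```text
wrist [[0.4905 0.0072]
 [0.5012 0.0068]] [[0.4528 0.014 ]
 [0.4899 0.0118]] remaining [0.0046 0.0043] edge -3.42509909755697 mids [0.4958 0.007 ] [0.4713 0.0129]
top [[0.4927 0.0045]
 [0.6513 0.0009]] [[ 0.4538  0.014 ]
 [ 0.6785 -0.0035]] remaining [ 0.0065 -0.0023] edge -4.462835696380702 mids [0.572  0.0027] [0.5661 0.0053]
```

>>> {"fn": "step_arm", "kwargs": {
  "rows": [
    [0,0.002,0,0,0,0],
    [0,0.004,0,0,0,0],
    [0,0.004,0,0,0,0],
    [0,0.004,0,0,0,0],
    [0,0.004,0,0,0,0]
  ]
}}

```text
clock: 13.2
tcp_pos: [0.5665, -0.0764, 0.1434]
orientation: [0.089, 3.136, -0.006]
contact_force: [0.2, -7.8, 6.3]
grip_width: 0.0189
gripper_force: 70.1
```

>>> {"fn": "step_arm", "kwargs": {
  "rows": [
    [0,0,0,0,0,0],
    [0,0,0,0,0,0],
    [0,0,0,0,0,0]
  ]
}}

```text
clock: 13.45
tcp_pos: [0.5665, -0.0764, 0.1434]
orientation: [0.089, 3.136, -0.006]
contact_force: [-0.6, -8.6, 6.8]
grip_width: 0.019
gripper_force: 70.1
```

The line is now about 1–2 mm short of the edge (tolerance is 10 mm), and the board is held flat. Before handing in, I'll check that the tub and mug haven't moved.

```bash
python3 - <<'E'
from h import *
a=cv2.imread("pics/top0.png").astype('f4')[:,:,1];b=eyes.grab_frame("top")[:,:,1].astype('f4')
for n,(x0,y0,x1,y1) in dict(mug=(190,125,245,178),tub_left=(212,172,245,262),oil=(455,145,520,197),jar=(475,295,525,340),musha=(290,288,320,318),mushb=(338,146,360,168)).items():
    print(n,cv2.phaseCorrelate(a[y0:y1,x0:x1].copy(),b[y0:y1,x0:x1].copy()))
o=r.get_obs();print(o["tcp_pos"],o["contact_force"])
print(r.hand_in())
E
```

```text
mug ((0.019967635129514605, -0.001896026729074407), 1.0323725441355764)
tub_left ((-0.36482155116958026, 0.0568231158601904), 0.879931648277942)
oil ((-0.010361723746740381, -0.0001590313823456313), 0.9954203136663868)
jar ((0.097763369542335, 0.4625420698795075), 1.0222461202409532)
musha ((-0.12868238496933948, -0.041877071036836355), 0.9485701513290405)
mushb ((-0.31758585980646004, -0.05739714197670409), 0.6825545165273879)
[ 0.5665 -0.0764  0.1434] [-0.4245 -8.3733  6.4914]
the job is handed in; nothing more can be done
None
```

The job is handed in, with no verdict returned: the hanger hangs astride the rail's bar, the board's line is about 1–2 mm short of the riser's edge by my estimate with its rear still gripped flat, and the tub and other things show no measurable movement.

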